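# Fit the yellow lamp module on the microscope's lamp shoe

### The arm

A 7-joint arm with a two-finger parallel gripper is mounted at the origin on the work surface. World frame = base frame: x ahead of the robot, y to its left, z up, the work surface at z = 0. Lengths are in mm, angles in rad, forces in N, time in s.
With the tool pointing down it reaches from about 350 to 900 mm from the base axis. Payload 19.9 kg.
Tool frame: the origin (TCP) lies on the mounting face of the last link; the fingertips stand 199 mm ahead of it and the grasp point (between the pads) lies 180 mm ahead of it (ctrl.pinch_z is the distance from the TCP to the grasp point, in mm); z points along the fingers, y is the line along which they close (so a half turn about z gives the same grasp; the last joint's range is limited). The gripper opens to 94 mm and grips with 3 to 60 N. Pads are 16 mm wide; open, the fingers measure 119 mm over their backs; the gripper's body (75 mm by 177 mm) begins 78 mm behind the grasp point.
Start: joints at [1.188, 0.417, -0.01, 1.614, 0.005, 1.111, -0.053], TCP at [209.495, -588.838, 404.625] pointing down, gripper open.
Joint ranges: [-2.81, 2.81], [-0.39, 2.02], [-1.27, 1.25], [0.06, 2.57], [-1.19, 4.33], [0.19, 2], [-2.82, 2.82]. Speed limits (rad/s): [1.89, 1.89, 2.39, 2.39, 3.01, 3.01, 3.01].

### API

Orientations are given as a rotation vector (axis times angle).
In Python, from plant import ctrl gives the robot as it stands.
- The arm moves only by the shell command python3 -m inch 'ROWS' [OPENING] [FORCE]. ROWS is JSON, one flat list of numbers, 6 for each row, row after row: the shift along the tool's x, y, z in units of 25 mm (1.0 is 25 mm), then the turn, a rotation vector about the tool's x, y, z in units of 5 degrees (1.0 is 5 degrees). A call has 1 to 10 rows; each row is the pose to reach, as a shift and turn from the pose commanded when the call began, along the tool's axes at that moment; what a row does not reach only later rows make up. A row lasts 1/12 s, in which the tool goes at most 41.7 mm and 7.16 degrees, less where a joint would pass 70% of its speed; a pose out of reach is approached as far as the arm can. A call with a gripper value outside its range is refused whole. OPENING is the finger opening in mm, from 0 to 94, set as the call begins (- or left out, the last holds). The fingers move at their own pace and stop on an object; FORCE is the grip in N (left out, the last holds). Time passes only in rows, so rows that repeat a pose let the fingers close. It gives the time, the measured TCP pose, the force, the opening and the grip force at its end, in the units of the state.
- ctrl.observe(): the state, without advancing time (a new reading comes with each control period).
- ctrl.camera(name): name is "side" or "top" or "wrist"; returns the picture (400x640x3 uint8, red, green, blue); there is no depth.
- ctrl.camera_params(name): a dict with "K" (3x3 intrinsics, pixels), "rvec" (rotation vector, rad) and "tvec" (3), from world to camera coordinates, as OpenCV has them. Camera axes: x right, y down, z forward; pixel columns grow to the right and rows downward; lengths in mm; the calibration is good to about 2 mm. A picture is of the moment at which its call begins: read the wrist's pose just before it. camera_params takes no time and is no camera call; for the wrist camera it gives the pose at the moment of the call.
- ctrl.finish_job(): hands the job in; it is judged then, once.
Trained networks look in the newest picture that a camera, given by its name, has taken for a name from the list of things; names that differ only in an ending like _2 or _b are one class to them, and where a whole thing is asked for, a point or a joint stands for the part that bears it (a point fixed in the world has none). Each returns a list of dicts, best first, with "score" (0 to 1); they miss things now and then, are a little off and sometimes report something else, mostly with a low value. They report only what shows in the picture. A call takes as long as a camera call.
- ctrl.masks_of(thing, camera): "pixels" (400x640 bool, what is visible of it).
- ctrl.tip_of(thing, camera): "centre" ([x, y, z] in mm, in world coordinates, good to about 4 mm: a listed point, or the origin of a listed thing).
The state is a dict: "t": time; "joints": joint angles; "qd": joint speeds; "effort": joint torques, N m; "tcp_pos": TCP position; "eef_rot": TCP orientation; "force": force on the tool from outside, world axes, zero at the start; "ft_torque": the same for the moment, N m; "finger_gap": opening from 0.0 (shut) to 1.0 (fully open); "finger_force": force on a finger pad.
Only numpy, scipy, OpenCV 4.12 (cv2) and the standard library are available. Lean on these libraries where they do the work, as an engineer would, in place of code of your own. Each camera call takes 0.05 s, during which the arm holds its last target. There are 200 camera calls.

### The job

Clear the red-capped specimen jar off the microscope's lamp shoe by standing it upright in the white tray. Then lift the yellow-banded lamp module out of the rack by its two ends, stand it down clear of the rack to take it again by its sides, and slide it lens first along the shoe's rail, fully home against the stop with the spring roller dropped in behind its ridge. Keep the lamp upright and leave the other two modules, the oil bottle and the blue objective can where they are.

Things in the scene. Friction and masses are not known exactly. Their poses are not given: they have to be found in the camera images.
- shoe: Fixed cream microscope with lamp shoe. Origin on the bench (z 0) under the lamp's home; +x is the slide direction, towards the microscope. A flat bed 56 mm wide, top 12 mm over the bench, runs from x -145 to +30 mm; a T rail stands on it along y 0. Low foot 170 mm wide, 45 mm high from x +60 to +330; pillar and head (up to 440 mm) beyond x +115.
- shoe_home (a point): Point on the bed where the lamp's origin is when fully home: 12 mm above the shoe's origin, axes as the shoe's.
- shoe_mouth (a point): Rounded open end of the aluminium T rail, at the head's top, 13 mm over the bed, 59 mm before home in x. Rail: stem 10 mm wide, 8 mm high; head 22 mm wide, 8 to 13 mm over the bed; it runs from here to the stop. The bare bed before it (86 mm long) is the apron, where the lamp can stand at the right height to slide on; the jar stands there first.
- shoe_stop (a point): Middle of the top edge of the upright stop (56 mm wide, 45 mm over the bench, 30 mm past home in x) that the lamp's lens end meets. Behind it a post carries an arm back over the rail to x +10 mm of home, 30 mm wide, 76 to 81 mm over the bench, with the roller under it.
- roller_rest (a point): Lowest point, at rest, of the brass spring roller (axis along the shoe's y, 10 mm thick, 22 mm wide): 52.5 mm over the bench, 16.4 mm past home in x.
- roller (a joint): Lift of the spring roller in m: 0 at rest, about 0.003 while the lamp's ridge passes under it, 0 again once dropped in behind the ridge. Passing the ridge takes a push of about 5 to 10 N along the rail, and pulling it back out about as much.
- lamp: Lamp module to fit, yellow band on top and sides: 60 x 40 x 40 mm (x, y, z) black box, 0.2 kg (varies by 30%), upright. Origin: centre of underside; +x to the lens end. T slot along x in the underside: 14 mm wide up to 6 mm, 26 mm wide up to 15 mm. Steel ridge 3.5 mm high across the top at x +22 mm. In the rack only its ends can be gripped (10 mm gaps to neighbours); on the shoe only its sides (40 mm apart).
- lamp_lens (a point): Centre of the lamp's lens end face: 30 mm ahead (+x) of its origin, 27 mm above the underside.
- blue_module: Same module with a blue band, to be left in the rack: 60 x 40 x 40 mm (x, y, z) black box, 0.2 kg; origin at the centre of the underside.
- green_module: Same module with a green band, to be left in the rack: 60 x 40 x 40 mm (x, y, z) black box, 0.2 kg; origin at the centre of the underside.
- rack: Fixed grey rack on the bench, 76 x 156 mm, floor 6 mm thick. Origin at the centre of its underside on the bench. Three bays side by side at y = -50, 0, +50 mm, each 45 mm wide between 5 mm dividers whose tops are 32 mm above the bench, open at both x ends; modules stand in them along the rack's x, lens to +x, underside 6 mm above the bench. Which module is in which bay varies.
- jar: Specimen jar, clear with red cap, 40 mm diameter, 60 mm high, 0.08 kg, standing upright on the shoe's apron. Origin at the centre of its underside.
- tray: Fixed open white tray, 120 x 130 mm (x, y), 25 mm high, walls 4 mm, floor 4 mm; empty. Origin at the centre of its underside on the bench.
- oil_bottle: Bystander: amber bottle, 34 mm diameter, 85 mm high, standing about 105 mm to the -y side of the rail. Origin at the centre of its underside.
- objective_can: Bystander: blue can, 40 mm diameter, 55 mm high, standing about 105 mm to the +y side of the rail. Origin at the centre of its underside.

How it is judged (in metres and radians):
On the way, in this order (a step that is already met when the one before it is completed fails the run):
1. the jar stands upright in the tray, released (x of jar in the frame of tray between -0.045 and 0.045 m and y of jar in the frame of tray between -0.045 and 0.045 m and z of jar in the frame of tray between -0.002 and 0.012 m and angle between jar's own z axis and vertical below 0.15 rad and linear speed of jar below 0.03 m/s and contact force between jar and the fingers below 0.1 N), for 0.2 s.
2. the lamp stands upright and released outside the rack, on the bench or the shoe's bed, at least 50 mm from home (contact force between lamp and the fingers below 0.1 N and horizontal distance between lamp and shoe_home above 0.05 m and horizontal distance between lamp and rack above 0.09 m and height (world z) of lamp below 0.016 m and angle between lamp's own z axis and vertical below 0.1 rad and linear speed of lamp below 0.03 m/s), for 0.1 s.
At the end, for the whole second after the job is handed in: Lamp on the rail, lens to the microscope, at rest, within 3 mm of home along the rail, 4 mm across and in height, 0.09 rad of the rail's direction, 0.08 rad of upright; roller lift under 1.3 mm; jar upright (0.15 rad), released, on the tray's floor within 45 mm of its centre in x and y (all of step 1 and x of lamp in the frame of shoe between -0.003 and 0.003 m and y of lamp in the frame of shoe between -0.004 and 0.004 m and z of lamp in the frame of shoe between 0.008 and 0.016 m and x of lamp_lens in the frame of shoe above 0.02 m and angle between the x axis of lamp and the x axis of shoe, either way round below 0.09 rad and angle between lamp's own z axis and vertical below 0.08 rad and value of joint roller below 0.0013 m and linear speed of lamp below 0.02 m/s); the robot touches nothing.
It fails at once if the blue module is moved more than 15 mm (distance of blue_module from where it was at the start of the episode above 0.015 m).
It fails at once if the green module is moved more than 15 mm (distance of green_module from where it was at the start of the episode above 0.015 m).
It fails at once if the oil bottle is moved more than 15 mm (distance of oil_bottle from where it was at the start of the episode above 0.015 m).
It fails at once if the objective can is moved more than 15 mm (distance of objective_can from where it was at the start of the episode above 0.015 m).
It fails at once if the lamp is tipped over (more than 0.7 rad) (angle between lamp's own z axis and vertical above 0.7 rad).
It also fails if it takes over 72 s, if anything falls off the work surface, if the arm or the gripper's body presses on something with over 40 N, if the wrist force passes 120 N, or if a joint passes its speed limit or range.

## Working session

There is one attempt and no reset: what is moved stays moved. The work goes in short steps, Python scripts to look and compute and a shell command to move; the robot and the scene stay as the last step left them, time stands still between calls to the robot, and variables do not carry over. Pictures are saved under pics/ and viewed, at most 10 in all, crops included, and the job is handed in when it is done.

```bash
ls; mkdir -p pics; cat > h.py <<'E'
import numpy as np, cv2
from scipy.spatial.transform import Rotation as R
from plant import ctrl
np.set_printoptions(precision=1,suppress=True)
def ray(cam,uv,z):
    p=ctrl.camera_params(cam);Rm=cv2.Rodrigues(np.array(p["rvec"],float))[0];t=np.array(p["tvec"],float).ravel()
    d=Rm.T@np.linalg.solve(np.array(p["K"]),[uv[0],uv[1],1.]);c=-Rm.T@t
    return c+d*(z-c[2])/d[2]
def proj(cam,P):
    p=ctrl.camera_params(cam)
    return cv2.projectPoints(np.array(P,float).reshape(-1,1,3),np.array(p["rvec"],float),np.array(p["tvec"],float),np.array(p["K"],float),None)[0].reshape(-1,2)
def go(target,yaw=None):
    """shift (units of 25mm, tool axes) and turn (units of 5 deg) from now to the pinch target, tool down; yaw = angle of tool y in world"""
    s=ctrl.observe();Rt=R.from_rotvec(s["eef_rot"]);p=np.array(s["tcp_pos"])
    if yaw is None: 
        y=Rt.as_matrix()[:,1]; yaw=np.arctan2(y[1],y[0])
    c,sn=np.cos(yaw),np.sin(yaw); Y=np.array([c,sn,0]);Z=np.array([0,0,-1.]);X=np.cross(Y,Z)
    Rd=R.from_matrix(np.c_[X,Y,Z])
    d=np.array(target)+[0,0,ctrl.pinch_z]-p
    print("t",s["t"],"shift",np.round(Rt.inv().apply(d)/25,3),"turn",np.round(np.degrees((Rt.inv()*Rd).as_rotvec())/5,3))
E
python3 - <<'E'
from h import *
s=ctrl.observe();print({k:np.array(v) for k,v in s.items()});print(R.from_rotvec(s["eef_rot"]).as_matrix())
for c in("top","side"):
    cv2.imwrite(f"pics/{c}0.png",ctrl.camera(c)[:,:,::-1])
    for n in "shoe_home shoe_mouth shoe_stop roller_rest lamp lamp_lens blue_module green_module rack jar tray oil_bottle objective_can".split():
        try:
            r=ctrl.tip_of(n,c);print(c,n,[(np.round(q["centre"],1),round(q["score"],2)) for q in r[:2]])
        except Exception as e: print(n,e)
print(ctrl.observe()["t"])
E
```

```text
pics
{'t': array(0.), 'joints': array([ 1.2,  0.4, -0. ,  1.6,  0. ,  1.1, -0.1]), 'qd': array([-0.,  0.,  0.,  0.,  0., -0.,  0.]), 'effort': array([  0. , -85.1,   0.6, -42.6,  -0. ,   0. ,   0. ]), 'tcp_pos': array([ 209.5, -588.7,  404.1]), 'eef_rot': array([-3.1, -0.5,  0. ]), 'force': array([0.9, 0. , 0.3]), 'ft_torque': array([ 0. , -0. ,  0.1]), 'finger_force': array(0.), 'finger_gap': array(1.)}
[[ 0.9  0.3 -0. ]
 [ 0.3 -0.9  0. ]
 [-0.  -0.  -1. ]]
top shoe_home [(array([558.9, 229. ,  13.8]), 0.78), (array([658.4, 227.7,   0.9]), 0.62)]
top shoe_mouth [(array([568. , 174.9,  23.1]), 0.91)]
top shoe_stop [(array([543.1, 262.9,  44.1]), 0.62)]
top roller_rest [(array([551. , 248.9,  57.1]), 0.6)]
top lamp [(array([ 499.6, -205.1,    6.2]), 0.92)]
top lamp_lens [(array([ 533.8, -202.9,   33.2]), 0.56)]
top blue_module [(array([ 498.7, -250.7,    7.3]), 0.76), (array([ 500.2, -251.2,    4.1]), 0.6)]
top green_module [(array([ 503.2, -301.1,    1.8]), 0.56)]
top rack [(array([ 503.4, -252.3,    2.4]), 0.75)]
top jar [(array([570.4, 116.3,  15.7]), 0.51)]
top tray [(array([648.3
[... 459 characters left out ...]
.9]), 0.8), (array([ 500. , -258.4,    8.1]), 0.6)]
side lamp [(array([ 503.6, -207.5,    6.8]), 0.59), (array([568.9, 119.3,  14.3]), 0.43)]
side lamp_lens []
side blue_module [(array([ 495.8, -253.2,    7.9]), 0.75)]
side green_module [(array([ 505.4, -301.9,    8.8]), 0.64)]
side rack [(array([ 499.9, -255. ,    5.4]), 0.63), (array([ 497.2, -255.5,    7.3]), 0.59)]
side jar [(array([566.7, 117.1,  11.8]), 0.6), (array([ 537.3, -210.1,   36.6]), 0.2)]
side tray [(array([645.4, -92.5,   1.7]), 0.75), (array([658.8, 236.3,  -5.4]), 0.25)]
side oil_bottle [(array([654.4, 231.3,  -4.5]), 0.93), (array([552.1, 229.9,  13.2]), 0.22)]
side objective_can [(array([449.7, 198. ,  -3.1]), 0.86)]
1.4
```

View pics/top0.png

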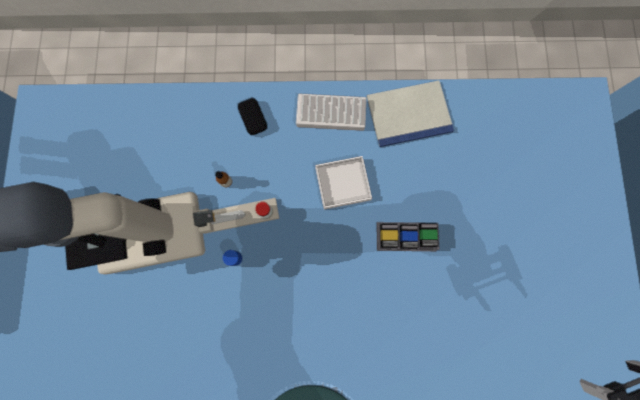

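View pics/side0.png

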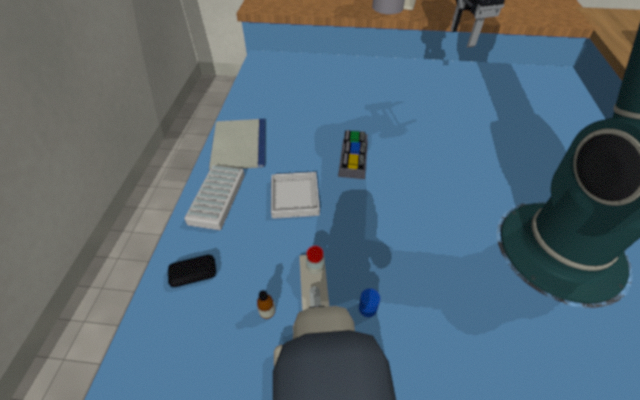

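The top picture shows the yellow lamp at (390,236) at the shoe end of the rack, the jar at (262,209) on the apron and the tray at (344,182). The side picture agrees. The shoe's heading is about 98°, and the lamp's lens faces about world +x.

```bash
python3 - <<'E'
from h import *
go([568,117,170],np.radians(8))
go([568,117,170],np.radians(-172))
E
```

```text
t 1.4 shift [ 23.  -21.8   2.2] turn [ -0.    0.  -15.7]
t 1.4 shift [ 23.  -21.8   2.2] turn [ 0.   0.  20.3]
```

```bash
python3 -m inch '[11.5,-10.9,1.1,0,0,-8,11.5,-10.9,1.1,0,0,-8,11.5,-10.9,1.1,0,0,-8,11.5,-10.9,1.1,0,0,-8,11.5,-10.9,1.1,0,0,-8,11.5,-10.9,1.1,0,0,-8,11.5,-10.9,1.1,0,0,-8,11.5,-10.9,1.1,0,0,-8,11.5,-10.9,1.1,0,0,-8,11.5,-10.9,1.1,0,0,-8]' 94 20; python3 - <<'E'
from h import *
go([568,117,170],np.radians(8))
E
```

```text
t: 2.23
tcp_pos: [390.4, -231.8, 377.2]
eef_rot: [2.724, 1.566, 0.001]
force: [-0.0, -1.3, 0.6]
finger_gap: 1.0
finger_force: 0.0
t 2.2333 shift [15.6 -0.9  1.1] turn [ 0.  -0.  -7.6]
```

```bash
python3 -m inch '[15.6,-0.9,1.1,0,0,-7.6,15.6,-0.9,1.1,0,0,-7.6,15.6,-0.9,1.1,0,0,-7.6,15.6,-0.9,1.1,0,0,-7.6,15.6,-0.9,1.1,0,0,-7.6,15.6,-0.9,1.1,0,0,-7.6,15.6,-0.9,1.1,0,0,-7.6,15.6,-0.9,1.1,0,0,-7.6,15.6,-0.9,1.1,0,0,-7.6,15.6,-0.9,1.1,0,0,-7.6]'; python3 - <<'E'
from h import *
cv2.imwrite("pics/w1.png",ctrl.camera("wrist")[:,:,::-1])
for n in "jar shoe_mouth shoe_home shoe_stop roller_rest oil_bottle objective_can".split():
    print(n,[(np.round(q["centre"],1),round(q["score"],2)) for q in ctrl.tip_of(n,"wrist")[:2]])
go([568,117,48],np.radians(8))
E
```

```text
t: 3.07
tcp_pos: [568.0, 117.0, 349.4]
eef_rot: [-2.064, -2.367, -0.003]
force: [-0.9, -0.2, 0.8]
finger_gap: 1.005
finger_force: 0.0
jar [(array([567.8, 117.4,  10.6]), 0.69)]
shoe_mouth [(array([568.1, 174.7,  21.9]), 0.96)]
shoe_home [(array([552.9, 233. ,  15.4]), 0.56)]
shoe_stop [(array([549.6, 259.6,  42.7]), 0.75)]
roller_rest [(array([546.7, 250.3,  50.3]), 0.92)]
oil_bottle [(array([654.7, 229.7,   3.3]), 0.95)]
objective_can [(array([447.8, 199.7,  -2.7]), 0.73)]
t 3.4667 shift [0.2 0.1 4.9] turn [ 0.   0.  -0.1]
```

View pics/w1.png

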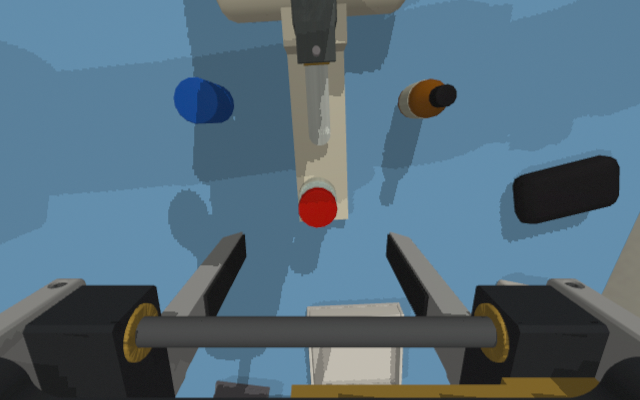

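The wrist picture shows the jar's cap at (318,207) between the open fingers, with the bed's edges near columns 291–298 and 346 and the rail's open end at (320,140). The networks' positions agree with the picture, so I go down and grip the jar.

```bash
python3 - <<'E'
from h import *
import cv2
im=cv2.imread("pics/w1.png")
for a,b,z in [((293,90),(298,180),12),((345,90),(347,200),12),((305,70),(311,135),25),((328,70),(327,135),25)]:
    A=ray("wrist",a,z);B=ray("wrist",b,z);d=A-B;print(A,B,np.degrees(np.arctan2(d[1],d[0])))
g=cv2.cvtColor(im,cv2.COLOR_BGR2GRAY)
for r in (100,120,160,180): print(r,g[r,284:356:1].tolist())
E
python3 -m inch '[0.1,0,1.6,0,0,0,0.1,0,3.2,0,0,0,0.1,0,4.9,0,0,0,0.1,0,4.9,0,0,0,0.1,0,4.9,0,0,0]' 94 15
python3 -m inch '[0,0,0,0,0,0,0,0,0,0,0,0,0,0,0,0,0,0,0,0,0,0,0,0,0,0,0,0,0,0,0,0,0,0,0,0]' 25 15
```

```text
[529.9 216.1  12. ] [545.7 123.8  12. ] 99.69696369125519
[582.6 223.1  12. ] [603.4 108.1  12. ] 100.26021080453121
[540.5 234.5  25. ] [553.9 174.8  25. ] 102.69309998261913
[562.4 237.4  25. ] [570.1 176.9  25. ] 97.25825233342567
100 [89, 90, 90, 90, 90, 89, 103, 119, 122, 122, 122, 122, 122, 122, 122, 122, 122, 122, 122, 123, 123, 122, 119, 112, 111, 111, 111, 113, 113, 113, 114, 115, 114, 113, 110, 109, 108, 140, 146, 145, 147, 148, 151, 151, 150, 160, 163, 163, 163, 163, 163, 163, 162, 163, 162, 163, 163, 163, 163, 162, 163, 131, 120, 119, 120, 120, 121, 120, 119, 121, 119, 120]
120 [90, 90, 90, 89, 90, 90, 90, 90, 116, 121, 121, 120, 121, 121, 122, 121, 121, 122, 121, 121, 121, 121, 121, 121, 111, 111, 110, 109, 110, 111, 111, 111, 114, 113, 111, 109, 107, 125, 143, 145, 144, 145, 148, 150, 149, 150, 160, 162, 162, 162, 162, 162, 161, 161, 161, 160, 161, 161, 161, 161, 161, 146, 125, 120, 120, 120, 120, 120, 121, 120, 120, 120]
160 [90, 91, 90, 90, 90, 90, 91, 90, 90, 90, 90, 114, 119, 119, 119, 119, 119, 119, 119, 120, 119, 119, 119, 119, 119, 120, 119, 120, 119, 119, 153, 159, 160, 148, 144, 145, 157, 160, 159, 159, 159, 159, 160, 159, 160, 160, 160, 160, 159, 159, 159, 160, 159, 159, 159, 159, 159, 160, 160, 159, 159, 160, 144, 125, 120, 120, 119, 120, 120, 119, 120, 121]
180 [103, 103, 103, 104, 104, 103, 104, 104, 103, 103, 103, 103, 117, 134, 137, 138, 137, 138, 138, 137, 170, 173, 163, 146, 134, 134, 134, 138, 142, 144, 145, 147, 150, 152, 153, 150, 149, 153, 155, 153, 147, 143, 144, 148, 152, 158, 159, 159, 159, 159, 158, 159, 158, 158, 158, 159, 159, 159, 159, 159, 159, 159, 159, 129, 121, 121, 120, 120, 121, 120, 121, 120]
t: 3.88
tcp_pos: [566.4, 113.9, 226.7]
eef_rot: [-2.069, -2.361, 0.004]
force: [0.5, 0.2, 0.0]
finger_gap: 0.996
finger_force: 0.0
t: 4.38
tcp_pos: [566.8, 114.4, 227.7]
eef_rot: [2.069, 2.363, 0.001]
force: [0.9, 0.4, 0.8]
finger_gap: 0.609
finger_force: 0.0
```

```bash
python3 -m inch '[0,0,0,0,0,0,0,0,0,0,0,0,0,0,0,0,0,0,0,0,0,0,0,0,0,0,0,0,0,0]'
python3 -m inch '[0,0,-1,0,0,0,0,0,-2,0,0,0,0,0,-3.5,0,0,0,0,0,-3.5,0,0,0]'
python3 - <<'E'
from h import *
cv2.imwrite("pics/w2.png",ctrl.camera("wrist")[:,:,::-1])
print([(np.round(q["centre"],1),round(q["score"],2)) for q in ctrl.tip_of("shoe_mouth","wrist")[:2]])
go([647,-92,130])
E
```

```text
t: 4.8
tcp_pos: [566.8, 114.5, 227.2]
eef_rot: [2.07, 2.364, 0.0]
force: [-0.4, 0.2, 2.9]
finger_gap: 0.416
finger_force: 15.0
t: 5.13
tcp_pos: [567.9, 115.3, 320.3]
eef_rot: [2.067, 2.361, 0.008]
force: [1.7, -0.0, 0.7]
finger_gap: 0.421
finger_force: 15.0
[(array([565.3, 175.1,  23.8]), 0.8)]
t 5.2333 shift [-8.6  2.1  0.2] turn [ 0.  0. -0.]
```

```bash
python3 -m inch '[-1,0.25,0,0,0,0,-2.5,0.6,0,0,0,0,-4,1,0,0,0,0,-5.5,1.3,0,0,0,0,-7,1.7,0,0,0,0,-8.2,2,0,0,0,0,-8.6,2.1,0,0,0,0,-8.6,2.1,0,0,0,0]'
python3 - <<'E'
from h import *
for c in("top",): 
    ctrl.camera(c)
    for n in("tray","jar"): print(c,n,[(np.round(q["centre"],1),round(q["score"],2)) for q in ctrl.tip_of(n,c)[:2]])
go([647,-92,42])
E
```

```text
t: 5.9
tcp_pos: [647.3, -95.1, 312.7]
eef_rot: [-2.074, -2.358, 0.003]
force: [-0.3, 0.7, 0.2]
finger_gap: 0.418
finger_force: 15.0
top tray [(array([653.7, -90.3,  -2.6]), 0.6)]
top jar [(array([543.2, 261. ,  46.2]), 0.39)]
t 6.05 shift [-0.1  0.   3.7] turn [-0. -0. -0.]
```

```bash
python3 -m inch '[0,0,1,0,0,0,0,0,2.2,0,0,0,0,0,3,0,0,0,0,0,3.5,0,0,0,0,0,3.65,0,0,0,0,0,3.7,0,0,0,0,0,3.75,0,0,0,0,0,3.75,0,0,0]'
```

```text
t: 6.72
tcp_pos: [647.5, -91.5, 222.0]
eef_rot: [2.069, 2.363, 0.001]
force: [-0.0, -0.0, -0.8]
finger_gap: 0.419
finger_force: 15.0
```

```bash
python3 -m inch '[0,0,0,0,0,0,0,0,0,0,0,0,0,0,0,0,0,0,0,0,0,0,0,0,0,0,0,0,0,0,0,0,0,0,0,0]' 62 15; python3 -m inch '[0,0,-1,0,0,0,0,0,-2.5,0,0,0,0,0,-4,0,0,0,0,0,-5.5,0,0,0,0,0,-5.5,0,0,0]' 94
python3 - <<'E'
from h import *
cv2.imwrite("pics/w3.png",ctrl.camera("wrist")[:,:,::-1])
print([(n,np.round(q["centre"],1),round(q["score"],2)) for n in("tray","jar") for q in ctrl.tip_of(n,"wrist")[:1]])
go([500,-206,150],np.radians(2))
E
```

```text
t: 7.22
tcp_pos: [647.1, -91.7, 221.0]
eef_rot: [-2.07, -2.363, -0.0]
force: [0.1, 0.2, -0.1]
finger_gap: 0.662
finger_force: 0.0
t: 7.63
tcp_pos: [648.4, -91.3, 365.9]
eef_rot: [2.065, 2.358, 0.008]
force: [0.8, 0.1, -0.0]
finger_gap: 0.975
finger_force: 0.0
[('tray', array([647.9, -90.6,   2.2]), 0.9), ('jar', array([645.3, -87.4,   5.6]), 0.57)]
t 7.7833 shift [-3.8 -6.4  1.1] turn [0.  0.  1.1]
```

View pics/w3.png

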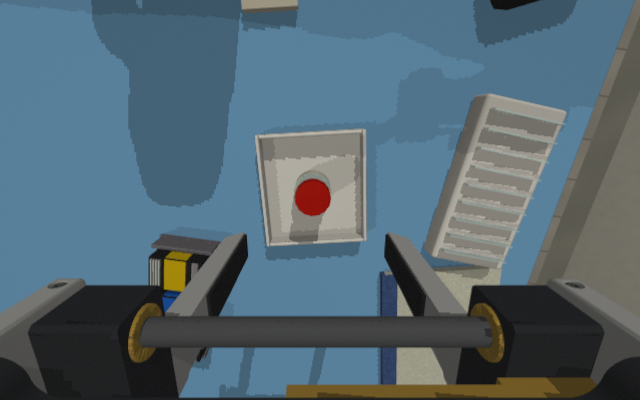

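The jar stands upright in the tray, cap at (313,197), near its middle. The lamp shows at (177,272). Next I move over the lamp.

```bash
python3 -m inch '[-1,-1.6,0.3,0,0,0.5,-2,-3.2,0.6,0,0,1.1,-3,-4.8,1,0,0,1.1,-3.8,-6.4,1.1,0,0,1.1,-3.8,-6.4,1.1,0,0,1.1,-3.8,-6.4,1.1,0,0,1.1,-3.8,-6.4,1.1,0,0,1.1]'; python3 - <<'E'
from h import *
cv2.imwrite("pics/w4.png",ctrl.camera("wrist")[:,:,::-1])
for n in "lamp blue_module green_module rack lamp_lens".split():
    print(n,[(np.round(q["centre"],1),round(q["score"],2)) for q in ctrl.tip_of(n,"wrist")[:2]])
go([500,-206,34],np.radians(2))
E
```

```text
t: 8.37
tcp_pos: [500.1, -207.9, 329.8]
eef_rot: [-2.182, -2.258, 0.001]
force: [0.7, -0.2, -0.4]
finger_gap: 1.004
finger_force: 0.0
lamp [(array([ 503.4, -205.4,    9.7]), 0.75)]
blue_module [(array([ 494.7, -255.3,    6.1]), 0.57), (array([ 501.1, -302.4,   10.2]), 0.2)]
green_module [(array([ 505.1, -302.1,    9. ]), 0.63)]
rack [(array([ 500. , -252.9,   -0.6]), 0.56)]
lamp_lens [(array([ 533.5, -204.9,   33.8]), 0.6)]
t 8.6667 shift [ 0.  -0.1  4.6] turn [-0. -0.  0.]
```

View pics/w4.png

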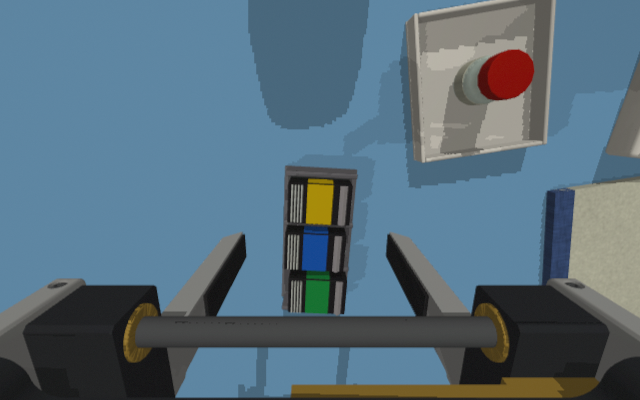

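The picture shows the lamp at columns 289–352, rows 178–224. Its ridge, at the lens end, is on the right at column 342 (world +x).

```bash
python3 - <<'E'
from h import *
c=[ray("wrist",u,46) for u in((290,178),(352,179),(350,224),(289,223))]
for q in c:print(q)
print("centre",np.mean(c,0))
m=ctrl.masks_of("lamp","wrist")
M=m[0]["pixels"].astype(np.uint8);r=cv2.minAreaRect(cv2.findNonZero(M));print(m[0]["score"],r)
for a,b in[((286,168),(355,171))]:
    A,B=ray("wrist",a,32),ray("wrist",b,32);print("rack end",A,B,np.degrees(np.arctan2(*(B-A)[1::-1])))
im=cv2.imread("pics/w4.png");h=cv2.cvtColor(im,cv2.COLOR_BGR2HSV);P=[]
for n,lo,hi in(("y",22,35),("b",108,125),("g",50,75)):
    k=((h[...,0]>=lo)&(h[...,0]<=hi)&(h[...,1]>150)).astype(np.uint8);k[:,:295]=0;k[:,345:]=0;k[:165]=0;k[315:]=0
    ys,xs=np.nonzero(k);u=(xs.mean(),ys.mean());q=ray("wrist",u,46);P.append(q);print(n,len(xs),u,q)
go([c_ for c_ in [P[0][0],P[0][1],34]],np.radians(2))
E
```

```text
[ 477.  -178.3   46. ]
[ 534.3 -177.    46. ]
[ 535.6 -221.2   46. ]
[ 476.7 -222.5   46. ]
centre [ 505.9 -199.7   46. ]
0.94 ((319.0805358886719, 199.82484436035156), (64.1845703125, 47.8739013671875), 3.4336299896240234)
rack end [ 471.8 -171.6   32. ] [ 538.4 -172.    32. ] -0.306639433556112
y 1207 (np.float64(319.36039768019884), np.float64(201.19221209610606)) [ 504.9 -199.6   46. ]
b 1066 (np.float64(314.5816135084428), np.float64(248.2420262664165)) [ 502.2 -248.2   46. ]
g 930 (np.float64(316.752688172043), np.float64(292.2784946236559)) [ 506.3 -298.    46. ]
t 8.7167 shift [0.3 0.1 4.7] turn [-0. -0.  0.]
```

```bash
python3 -m inch '[0.12,0.1,1.2,0,0,0,0.12,0.1,2.5,0,0,0,0.12,0.1,3.6,0,0,0,0.12,0.1,4.3,0,0,0,0.12,0.1,4.65,0,0,0,0.12,0.1,4.65,0,0,0]' 94; python3 -m inch '[0,0,0,0,0,0,0,0,0,0,0,0,0,0,0,0,0,0,0,0,0,0,0,0,0,0,0,0,0,0,0,0,0,0,0,0,0,0,0,0,0,0,0,0,0,0,0,0]' 45 25
```

```text
t: 9.22
tcp_pos: [503.3, -203.4, 213.1]
eef_rot: [-2.178, -2.26, 0.001]
force: [0.3, 0.0, -0.4]
finger_gap: 1.002
finger_force: 0.0
t: 9.88
tcp_pos: [503.5, -204.1, 215.1]
eef_rot: [2.181, 2.261, -0.0]
force: [-2.2, -0.1, 8.2]
finger_gap: 0.642
finger_force: 24.7
```

```bash
python3 -m inch '[0,0,-0.3,0,0,0,0,0,-0.8,0,0,0,0,0,-1.8,0,0,0,0,0,-3,0,0,0,0,0,-4.2,0,0,0,0,0,-5.2,0,0,0,0,0,-5.2,0,0,0]'; python3 - <<'E'
from h import *
go([565,80,170],np.radians(10))
E
```

```text
t: 10.47
tcp_pos: [504.4, -203.8, 350.3]
eef_rot: [2.176, 2.257, 0.003]
force: [2.1, -0.6, -1.9]
finger_gap: 0.644
finger_force: 24.7
t 10.4667 shift [11.3  2.8 -0. ] turn [ 0.1  0.  -1.6]
```

```bash
python3 -m inch '[1,0.25,0,0,0,-0.2,2.4,0.6,0,0,0,-0.5,3.9,1,0,0,0,-0.8,5.4,1.3,0,0,0,-1,6.9,1.7,0,0,0,-1.3,8.4,2.1,0,0,0,-1.6,9.9,2.5,0,0,0,-1.6,10.9,2.7,0,0,0,-1.6,11.3,2.8,0,0,0,-1.6,11.3,2.8,0,0,0,-1.6]'; python3 -m inch '[0,0,0,0,0,0,0,0,0,0,0,0]'; python3 - <<'E'
from h import *
im=ctrl.camera("wrist");cv2.imwrite("pics/w5.png",im[:,:,::-1])
for n in "shoe_mouth shoe_home shoe_stop roller_rest".split():
    print(n,[(np.round(q["centre"],1),round(q["score"],2)) for q in ctrl.tip_of(n,"wrist")[:1]])
o=ctrl.observe();print(o["tcp_pos"],o["eef_rot"])
E
```

```text
t: 11.3
tcp_pos: [562.9, 83.7, 345.0]
eef_rot: [-2.012, -2.412, -0.001]
force: [-0.3, -0.2, -1.9]
finger_gap: 0.641
finger_force: 24.7
t: 11.47
tcp_pos: [563.1, 79.4, 344.6]
eef_rot: [2.019, 2.406, -0.001]
force: [-0.8, 0.2, -2.6]
finger_gap: 0.639
finger_force: 24.7
shoe_mouth [(array([565.3, 175.3,  24.5]), 0.93)]
shoe_home [(array([553.8, 227.8,  14.6]), 0.87)]
shoe_stop []
roller_rest [(array([551.2, 248.6,  54.1]), 0.7)]
[563.2  80.1 344.7] [ 2.   2.4 -0. ]
```

View pics/w5.png

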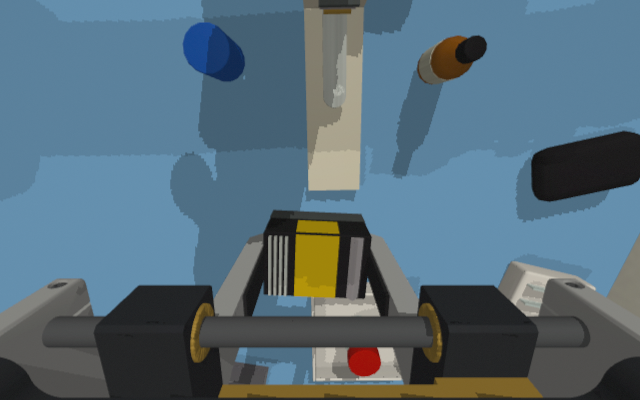

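The lamp hangs level in the grip, and the bare bed is fully in view: near end at row 190, columns 308–359, rail mouth near (337,105). I fit the bed's edges for the rail axis.

```bash
python3 - <<'E'
from h import *
g=cv2.GaussianBlur(cv2.cvtColor(cv2.imread("pics/w5.png"),cv2.COLOR_BGR2GRAY),(3,3),0).astype(float)
dx=np.diff(g,axis=1)
def edge(c0,c1,rows,sgn,z):
    P=[]
    for r in rows:
        s=np.clip(sgn*dx[r,c0:c1],0,None);k=s.argmax();w=slice(max(k-2,0),k+3);P.append(ray("wrist",((s[w]*(np.arange(c0,c1)[w]+.5)).sum()/s[w].sum(),r),z)[:2])
    P=np.array(P);d=cv2.fitLine(P.astype(np.float32),cv2.DIST_HUBER,0,.01,.01).ravel();a=d[:2]*np.sign(d[1]);return a,d[2:],P
n=None
for nm,a in dict(L=(298,314,range(20,180,4),1,12),Rr=(352,368,range(20,180,4),-1,12)).items():
    d,p,P=edge(*a);print(nm,np.degrees(np.arctan2(d[1],d[0])),p,"std",np.std((P-p)@[d[1],-d[0]]))
th=np.radians(100)
for nm in("shoe",):
    L,R_=[edge(*a) for a in((298,314,range(20,180,4),1,12),(352,368,range(20,180,4),-1,12))]
    d=L[0]+R_[0];d/=np.linalg.norm(d);nn=np.array([d[1],-d[0]])
    print("yaw",np.degrees(np.arctan2(d[1],d[0])),"width",(R_[1]-L[1])@nn,"mid",(R_[1]+L[1])@nn/2,"n",nn,"d",d)
    for q in((308,189.5),(359,189)):
        w=ray("wrist",q,12);print("near end",w,w[:2]@d)
    for m in((566,175),(554.5,229.2)):print("net",m,np.dot(m,nn),np.dot(m,d))
E
```

```text
L 101.13118 [538.3 165.2] std 1.7390827691108457
Rr 101.04157 [592. 183.] std 0.20454647758698735
yaw 101.08638 width 56.12569 mid 588.07416 n [1.  0.2] d [-0.2  1. ]
near end [553.9  84.7  12. ] -23.41106872297037
near end [609.2  95.1  12. ] -23.85257566310817
net (566, 175) 589.0880849659443 62.898808002471924
net (554.5, 229.2) 588.2247418701648 118.2986718803644
```

```bash
python3 - <<'E'
from h import *
go([575.1,123.3,110],np.radians(101.1))
E
```

```text
t 11.7167 shift [1.6 0.8 2.2] turn [ -0.    0.  -18.2]
```

```bash
sed -i 's/precision=1/precision=3/' h.py; python3 -m inch '[0.2,0.1,0,0,0,-1,0.4,0.2,0.2,0,0,-2.3,0.8,0.4,0.5,0,0,-3.6,1.2,0.6,1,0,0,-5,1.6,0.8,1.4,0,0,-6.4,1.6,0.8,1.8,0,0,-7.8,1.6,0.8,2.2,0,0,-9.2,1.6,0.8,2.2,0,0,-9.2,1.6,0.8,2.2,0,0,-9.2]'; python3 -m inch '[0,0,0,0,0,-1.3,0,0,0,0,0,-2.6,0,0,0,0,0,-4,0,0,0,0,0,-5.4,0,0,0,0,0,-6.8,0,0,0,0,0,-8,0,0,0,0,0,-9,0,0,0,0,0,-9,0,0,0,0,0,-9]'; python3 - <<'E'
from h import *
go([575.1,123.3,43],np.radians(101.1))
ctrl.camera("wrist");go([575.1,123.3,43],np.radians(101.1))
E
```

```text
t: 12.47
tcp_pos: [575.9, 123.3, 289.4]
eef_rot: [-0.923, -3.002, -0.0]
force: [-0.0, -0.5, -1.4]
finger_gap: 0.637
finger_force: 24.7
t: 13.22
tcp_pos: [576.0, 123.6, 290.2]
eef_rot: [-0.294, 3.127, 0.0]
force: [0.7, -0.2, -2.3]
finger_gap: 0.639
finger_force: 24.7
t 13.2167 shift [ 0.039 -0.004  2.672] turn [-0.     0.005 -0.075]
t 13.2667 shift [ 0.038 -0.005  2.668] turn [-0.002  0.005 -0.073]
```

Lower onto the apron, with the last bit slow.

```bash
python3 -m inch '[0.04,0,0.8,0,0,-0.07,0.04,0,1.6,0,0,-0.07,0.04,0,2.2,0,0,-0.07,0.04,0,2.5,0,0,-0.07,0.04,0,2.6,0,0,-0.07,0.04,0,2.67,0,0,-0.07,0.04,0,2.67,0,0,-0.07]'; python3 -m inch '[0,0,0.03,0,0,0,0,0,0.06,0,0,0,0,0,0.06,0,0,0]';  python3 -m inch '[0,0,0.03,0,0,0,0,0,0.06,0,0,0,0,0,0.06,0,0,0]'
```

```text
t: 13.85
tcp_pos: [575.0, 123.8, 223.3]
eef_rot: [-0.312, 3.126, 0.0]
force: [-0.1, 0.9, -1.5]
finger_gap: 0.644
finger_force: 24.7
t: 14.1
tcp_pos: [575.0, 123.6, 221.7]
eef_rot: [-0.312, 3.126, -0.0]
force: [0.7, 0.6, -2.6]
finger_gap: 0.64
finger_force: 24.7
t: 14.35
tcp_pos: [575.1, 123.8, 221.1]
eef_rot: [-0.312, 3.125, -0.001]
force: [-6.9, -4.1, 17.6]
finger_gap: 0.643
finger_force: 24.9
```

```bash
python3 -m inch '[0,0,0,0,0,0,0,0,0,0,0,0,0,0,0,0,0,0,0,0,0,0,0,0]' 68; python3 -m inch '[0,0,-0.8,0,0,0,0,0,-2,0,0,0,0,0,-3.4,0,0,0,0,0,-4.4,0,0,0,0,0,-4.4,0,0,0]' 68;  python3 -m inch '[0,0,0,0,0,1.2,0,0,0,0,0,2.5,0,0,0,0,0,3.8,0,0,0,0,0,5.2,0,0,0,0,0,6.6,0,0,0,0,0,8,0,0,0,0,0,9.4,0,0,0,0,0,9.4,0,0,0,0,0,9.4]' 70; python3 - <<'E'
from h import *
go([579,103,150],np.radians(11.1))
E
```

```text
t: 14.68
tcp_pos: [574.9, 123.7, 219.9]
eef_rot: [-0.313, 3.126, 0.0]
force: [-0.3, 0.2, -0.6]
finger_gap: 0.725
finger_force: 0.0
t: 15.1
tcp_pos: [575.6, 124.5, 334.6]
eef_rot: [-0.313, 3.12, 0.001]
force: [0.6, -0.0, 0.8]
finger_gap: 0.723
finger_force: 0.0
t: 15.85
tcp_pos: [574.8, 123.8, 329.8]
eef_rot: [0.953, 2.993, -0.001]
force: [-0.7, 1.0, -1.0]
finger_gap: 0.746
finger_force: 0.0
t 15.85 shift [-0.618 -0.581 -0.024] turn [-0.002  0.003  8.714]
```

```bash
python3 -m inch '[-0.2,-0.2,0,0,0,1.2,-0.4,-0.4,0,0,0,2.5,-0.6,-0.6,0,0,0,3.8,-0.6,-0.6,0,0,0,5.2,-0.6,-0.6,0,0,0,6.6,-0.6,-0.6,0,0,0,8,-0.6,-0.6,0,0,0,8.71,-0.6,-0.6,0,0,0,8.71]'; python3 - <<'E'
from h import *
cv2.imwrite("pics/w6.png",ctrl.camera("wrist")[:,:,::-1])
for n in "lamp lamp_lens shoe_mouth".split():
    print(n,[(q["centre"],round(q["score"],2)) for q in ctrl.tip_of(n,"wrist")[:1]])
go([575.1,123.3,40],np.radians(11.1))
E
```

```text
t: 16.52
tcp_pos: [578.3, 102.8, 329.7]
eef_rot: [-1.999, -2.423, 0.0]
force: [-1.1, 0.7, -0.4]
finger_gap: 0.746
finger_force: 0.0
lamp [([574.3, 122.9, 16.3], 0.97)]
lamp_lens [([572.6, 153.0, 39.7], 0.94)]
shoe_mouth [([563.5, 174.9, 22.6], 0.67)]
t 16.7167 shift [0.834 0.033 4.374] turn [-0.004 -0.003  0.002]
```

View pics/w6.png

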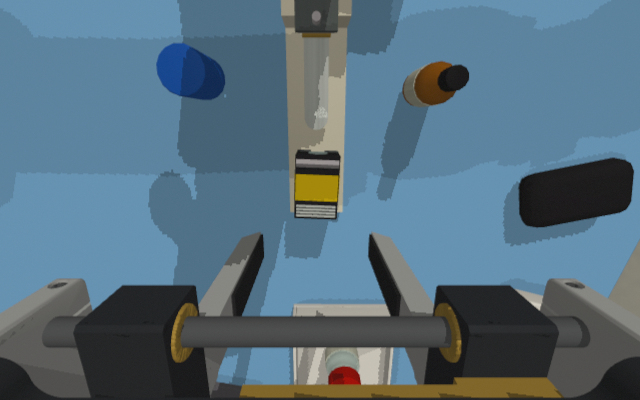

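The lamp stands upright on the apron at (317,187), lens towards the rail, in line with it. I take it by its sides.

```bash
python3 -m inch '[0.4,0,1.3,0,0,0,0.83,0.03,2.6,0,0,0,0.83,0.03,3.6,0,0,0,0.83,0.03,4.2,0,0,0,0.83,0.03,4.5,0,0,0,0.83,0.03,4.5,0,0,0,0.83,0.03,4.5,0,0,0]' 70;  python3 - <<'E'
from h import *
go([575.1,123.3,37],np.radians(11.1))
E
python3 -m inch '[0,0,0,0,0,0,0,0,0,0,0,0,0,0,0,0,0,0,0,0,0,0,0,0,0,0,0,0,0,0,0,0,0,0,0,0,0,0,0,0,0,0]' 25 25; python3 - <<'E'
from h import *
go([553.8,232.2,37],np.radians(11.1))
E
```

```text
t: 17.3
tcp_pos: [575.4, 123.3, 217.9]
eef_rot: [-2.0, -2.423, -0.001]
force: [0.2, 0.7, 0.3]
finger_gap: 0.741
finger_force: 0.0
t 17.3 shift [ 0.004 -0.012  0.02 ] turn [ 0.002 -0.004 -0.032]
t: 17.88
tcp_pos: [575.3, 123.2, 217.8]
eef_rot: [2.001, 2.422, 0.0]
force: [-2.0, -1.2, 6.4]
finger_gap: 0.427
finger_force: 24.8
t 17.8833 shift [ 4.443 -0.02   0.015] turn [ 0.004  0.002 -0.044]
```

```bash
python3 -m inch '[0.2,0,0,0,0,0,0.4,0,0,0,0,0,0.6,0,0,0,0,0,0.8,0,0,0,0,0,0.95,0,0,0,0,0,1.1,0,0,0,0,0,1.25,0,0,0,0,0,1.4,0,0,0,0,0,1.4,0,0,0,0,0]'
```

```text
t: 18.63
tcp_pos: [568.7, 157.9, 217.8]
eef_rot: [2.0, 2.422, 0.001]
force: [-0.3, -0.1, 6.3]
finger_gap: 0.427
finger_force: 24.8
```

```bash
python3 - <<'E'
from h import *
go([553.8,232.2,37],np.radians(11.1))
o=ctrl.observe();print(np.array(o["force"]),np.array(o["ft_torque"]))
E
```

```text
t 18.6333 shift [ 3.03  -0.025  0.015] turn [ 0.009  0.002 -0.04 ]
[-0.349 -0.136  6.278] [-0.088  0.056 -0.015]
```

On the rail with no side force. I continue to just before the ridge.

```bash
python3 -m inch '[0.3,0,0,0,0,0,0.6,0,0,0,0,0,0.9,0,0,0,0,0,1.2,0,0,0,0,0,1.5,0,0,0,0,0,1.8,0,0,0,0,0,2.1,0,0,0,0,0,2.4,0,0,0,0,0,2.4,0,0,0,0,0]'; python3 -m inch '[0.1,0,0,0,0,0,0.2,0,0,0,0,0,0.3,0,0,0,0,0,0.4,0,0,0,0,0,0.5,0,0,0,0,0,0.5,0,0,0,0,0]'; python3 - <<'E'
from h import *
go([553.8,232.2,37],np.radians(11.1))
E
```

```text
t: 19.38
tcp_pos: [557.1, 217.4, 217.8]
eef_rot: [2.0, 2.423, 0.001]
force: [-1.5, 2.5, 7.3]
finger_gap: 0.423
finger_force: 24.8
t: 19.88
tcp_pos: [555.7, 227.4, 217.8]
eef_rot: [2.001, 2.419, -0.001]
force: [1.9, -9.3, 8.9]
finger_gap: 0.418
finger_force: 25.0
t 19.8833 shift [ 0.203 -0.039  0.014] turn [ 0.009  0.023 -0.061]
```

```bash
python3 -m inch '[0.08,0,0,0,0,0,0.16,0,0,0,0,0,0.24,0,0,0,0,0,0.3,0,0,0,0,0,0.3,0,0,0,0,0]' - 45; python3 - <<'E'
from h import *
o=ctrl.observe();print(np.array(o["force"]))
go([553.8,232.2,37],np.radians(11.1))
E
```

```text
t: 20.3
tcp_pos: [555.0, 232.6, 217.8]
eef_rot: [2.002, 2.415, -0.006]
force: [3.2, -25.0, 17.5]
finger_gap: 0.419
finger_force: 45.0
[  3.241 -25.004  17.521]
t 20.3 shift [-0.007 -0.049  0.015] turn [ 0.     0.067 -0.081]
```

```bash
python3 -m inch '[0.06,0,0,0,0,0,0.12,0,0,0,0,0,0.12,0,0,0,0,0]'; python3 - <<'E'
from h import *
im=ctrl.camera("wrist");cv2.imwrite("pics/w7.png",im[:,:,::-1])
for n in "lamp lamp_lens shoe_home roller_rest".split():
    print(n,[(q["centre"],round(q["score"],2)) for q in ctrl.tip_of(n,"wrist")[:1]])
go([553.8,232.2,37],np.radians(11.1))
E
```

```text
t: 20.55
tcp_pos: [554.8, 234.0, 217.6]
eef_rot: [2.003, 2.413, -0.009]
force: [3.9, -33.5, 19.5]
finger_gap: 0.422
finger_force: 45.0
lamp []
lamp_lens []
shoe_home []
roller_rest []
t 20.8 shift [-0.063 -0.053  0.008] turn [-0.008  0.092 -0.099]
```

Against the stop: 33 N with hardly any travel, at home within about 2 mm. I relax, release, rise and look.

```bash
python3 -m inch '[-0.06,0,0,0,0,0,-0.12,0,0,0,0,0,-0.15,0,0,0,0,0]'; python3 -m inch '[0,0,0,0,0,0,0,0,0,0,0,0,0,0,0,0,0,0,0,0,0,0,0,0,0,0,0,0,0,0]' 66; python3 -m inch '[-0.1,0,-0.6,0,0,0,-0.2,0,-1.5,0,0,0,-1,0,-3,0,0,0,-2,0,-4.5,0,0,0,-3.4,0,-5,0,0,0,-4.8,0,-5.3,0,0,0,-5.3,0,-5.3,0,0,0,-5.3,0,-5.3,0,0,0,-5.3,0,-5.3,0,0,0]'; python3 - <<'E'
from h import *
im=ctrl.camera("wrist");cv2.imwrite("pics/w8.png",im[:,:,::-1])
d=np.array([-.1923,.9813]);n=np.array([.9813,.1923]);H=np.array([553.8,232.2])
for k in "lamp lamp_lens shoe_home roller_rest shoe_stop".split():
    print(k,[(q["centre"],round(q["score"],2),(np.array(q["centre"])[:2]-H)@d,(np.array(q["centre"])[:2]-H)@n) for q in ctrl.tip_of(k,"wrist")[:1]])
cv2.imwrite("pics/w8c.png",cv2.resize(im[0:260,200:440,::-1],None,fx=2.2,fy=2.2,interpolation=cv2.INTER_CUBIC))
E
```

```text
t: 21.05
tcp_pos: [554.8, 232.9, 217.6]
eef_rot: [2.002, 2.417, -0.002]
force: [3.8, -10.6, 6.3]
finger_gap: 0.425
finger_force: 45.0
t: 21.47
tcp_pos: [553.4, 235.6, 217.3]
eef_rot: [-2.0, -2.422, 0.0]
force: [-0.0, -0.0, -0.2]
finger_gap: 0.7
finger_force: 0.0
t: 22.22
tcp_pos: [578.5, 105.0, 350.5]
eef_rot: [2.002, 2.421, 0.0]
force: [0.7, 0.4, 0.2]
finger_gap: 0.7
finger_force: 0.0
lamp [([555.2, 229.3, 14.7], 0.73, np.float64(-3.1149899999999953), np.float64(0.8161500000000934))]
lamp_lens [([647.1, -88.1, 2.0], 0.42, np.float64(-332.25197999999995), np.float64(29.961600000000068))]
shoe_home []
roller_rest [([547.5, 247.7, 53.1], 0.75, np.float64(16.42163999999999), np.float64(-3.201539999999955))]
shoe_stop [([550.1, 260.4, 44.8], 0.63, np.float64(28.384169999999973), np.float64(1.7920500000000645))]
```

View pics/w8c.png

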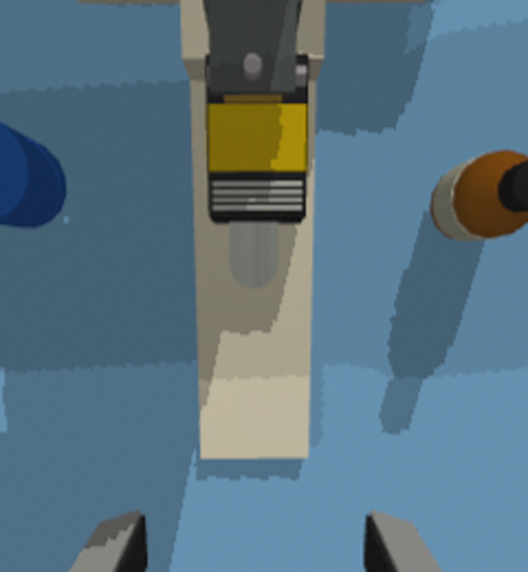

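The lamp sits on the rail, its rear edge at crop (257,218), the rail end at (253,288), the ridge under the arm at (300,75). I check its place against the rail's end and the stop.

```bash
python3 - <<'E'
from h import *
d=np.array([-.1923,.9813]);n=np.array([.9813,.1923]);H=np.array([553.8,232.2])
def S(c,z): 
    w=ray("wrist",(200+c[0]/2.2,c[1]/2.2),z)[:2]-H; return w@d,w@n
print("bed end (-145)",S((255,458),12)); print("mouth (-59)",S((253,288),25))
for z in(27,40,52):print("rear edge z",z,S((257,222),z),S((257,212),z))
print("ridge right end z55.5", S((300,75),55.5),"ridge band",S((303,64),55.5),S((303,88),55.5))
P=lambda s,y,z: proj("wrist",[*(H+s*d+y*n),z])[0]
for nm,s,y,z in(("rear top",-30,0,52),("rear bottom",-30,0,12),("front top",30,-15,52),("ridge",22,19,55.5),("stop",30,22,45),("mouth",-59,0,25)):
    print(nm,(P(s,y,z)-[200,0])*2.2)
im=cv2.imread("pics/w8.png");print(cv2.cvtColor(im,cv2.COLOR_BGR2GRAY)[15:105,[296,300,310,333,336]].T.tolist())
E
```

```text
bed end (-145) (np.float64(-144.9866313798473), np.float64(0.2361915079599477))
mouth (-59) (np.float64(-58.74688768165118), np.float64(-0.6242821197931825))
rear edge z 27 (np.float64(-30.02601112438317), np.float64(1.2159681829149456)) (np.float64(-25.82078595531452), np.float64(1.2158146865213348))
rear edge z 40 (np.float64(-30.737081179258706), np.float64(1.1691964545148217)) (np.float64(-26.712197389730104), np.float64(1.1690495408247674))
rear edge z 52 (np.float64(-31.393453537605346), np.float64(1.1260225513761473)) (np.float64(-27.53503871380605), np.float64(1.1258817140280124))
ridge right end z55.5 (np.float64(21.436147515403427), np.float64(17.523618347875846)) ridge band (np.float64(25.16243089621316), np.float64(18.594154355431524)) (np.float64(16.988618821664772), np.float64(18.75749482163013))
rear top [254.249 218.395]
rear bottom [254.293 223.79 ]
front top [214.929  52.582]
ridge [303.895  73.342]
stop [309.96   58.008]
mouth [254.351 288.553]
[[58, 58, 58, 59, 59, 58, 58, 57, 59, 59, 59, 59, 59, 58, 59, 55, 52, 51, 51, 52, 52, 53, 55, 54, 52, 51, 46, 38, 33, 26, 
[... 1155 characters left out ...]
, 32, 106, 133, 132, 133, 133, 132, 132, 133, 133, 132, 132, 132, 132, 132, 133, 132, 132, 132, 133, 132, 133, 132, 131, 133, 132, 132, 132, 132, 131, 132, 100, 43, 30, 32, 31, 124, 155, 111, 52, 125, 136, 84, 71, 133, 118, 53, 123, 144, 96, 25, 27, 22, 18, 26, 67, 108, 124, 125], [126, 127, 126, 126, 127, 126, 126, 126, 147, 114, 30, 32, 34, 32, 71, 124, 144, 144, 116, 83, 82, 82, 82, 75, 53, 32, 33, 34, 31, 32, 32, 31, 105, 133, 134, 132, 133, 132, 132, 132, 133, 131, 132, 133, 132, 131, 132, 132, 131, 131, 131, 132, 132, 132, 132, 132, 132, 132, 132, 132, 133, 132, 99, 46, 29, 30, 30, 124, 155, 111, 54, 127, 136, 84, 74, 134, 118, 52, 124, 145, 98, 28, 27, 25, 17, 27, 102, 151, 165, 165]]
```

Everything fits home within about 1 mm: rear edge at -30, ridge at +22, past the roller. I hand it in.

```bash
python3 -c "
from plant import ctrl
print(ctrl.finish_job())"
```

```text
the job is handed in; nothing more can be done
None
```

I handed the job in at about 23 s: the jar stands upright in the tray and the lamp is on the rail, measured within about 1 mm of home and pushed against the stop with its ridge past the roller; I didn't measure the roller's drop directly, and no verdict came back.

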